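# Switch on the mug press with its key

### The job

Switch on the mug press: swing the yellow guard over its key switch right back, take the key with the green head from the key block, push it fully home in the switch and turn it clockwise as far as it goes. Leave the key in the switch and the guard open, and do not disturb the red and blue keys, the loose mug or the roll of tape.

Things in the scene. Friction and masses are not known exactly. Their poses are not given: they have to be found in the camera images.
- press: Fixed mug press. Origin on the table; x to its back, y to the operator's left. Base x -30..240, y -305..95 mm. Grey control box (y -130..85): panel slopes up backwards at 30 deg, 55 mm high at x=-17, 175 mm at x=191, with key switch and guard; red stop mushroom at x=8, y=-94, 103 mm high. Right of it: cuff with a clamped mug, 165 mm high, and clamp lever at x=92, y=-288, 275 mm high
- panel_hinge (a point): Middle of the guard's hinge line, fixed on the press. Axes: x straight up the slope, y along the hinge line (operator's left), z square out of the sloping panel, 30 deg from vertical towards the operator. The lock's axis is parallel to z, 36 mm down the slope (x=-36). The switch face lies at z=-11 mm, the panel at z=-47 mm
- guard (a joint): Flat guard over the key switch, yellow frame with clear window, 66 mm wide, 5 mm thick, reaching 71 mm from the hinge line. 0 = shut, parallel to the slope, 8 mm off the switch face; grows (about +y of panel_hinge) as its lower edge swings up and over; stop at 2.5 rad, right back. Friction holds it anywhere, about 0.5 N at the tab. May start up to 0.3 rad ajar
- guard_tab (a point): Middle of the guard's thumb tab, 97 mm from the hinge line. The tab is 24 mm wide along the hinge line, 7 mm thick and runs straight on from the guard's lower edge, 71 to 110 mm from the hinge line. Guard shut: 47 mm over the panel, nothing beneath. Axes turn with the guard: y along the hinge line, -x from hinge to tab
- lock (a joint): Steel rotor of the key switch, in a black housing with green ring, 60 x 60 mm, 36 mm proud of the slope. 0 = off; grows clockwise seen from outside (about -z of lock_mouth) to the stop at 1.047 rad (60 deg) = on. Takes 0.06 N m, stays where left. The key has play in the slot: turn it 0.1 to 0.25 rad further than the rotor
- lock_mouth (a point): Centre of the slot's mouth on the rotor face. z out of the face along the lock's axis (square to the slope), x along the slot's long side; it turns with the rotor. At off, x points 30 deg counter-clockwise (seen from outside) of straight up the slope. Slot 17 x 11 mm, 34 mm deep, straight in along -z
- key_green: Key with green head, 84 mm, 90 g. Origin: underside of its collar (25 mm dia, z 0..8 mm); z from blade to head. Blade 14 (x) by 8 (y), 28 mm long, its last 6 mm 10.5 x 5.5 mm. Neck 14 mm dia, z 8..20. Head 46 (x) by 14 (y) mm, z 20..56: grip across the 14 mm at z=38. Home: collar on the rotor face. Half a turn about z changes nothing. Starts upright in any of the block's slots
- key_green_tip (a point): Tip of the green key's blade, 28 mm below the collar's underside, on the key's axis
- key_block: Grey key block, fixed, 72 x 196 x 40 mm; origin at the centre of its underside. Three upright slots 60 mm apart along its y, 11 mm (x) by 17 mm (y), 34 mm deep. A key stands in it with its collar on the block's top, 40 mm above the table, the head's wide side along the block's y
- key_red: Same key with a red head, for another machine, upright in the key block; to be left alone. Origin as for the green key
- key_blue: Same key with a blue head, for another machine, upright in the key block; to be left alone. Origin as for the green key
- mug: Loose white mug standing close beside the control box, 82 mm diameter, 96 mm high; handle on its +y side, reaching 78 mm from its axis. Origin at the centre of its underside. To be left alone
- tape: Loose orange roll of tape lying flat in front of the key block, 92 mm diameter, 30 mm high; origin at the centre of its underside. To be left alone
Not all that is in view belongs to the job. There is more than one size of the key_green; the job needs the smallest.

How it is judged:
On the way, in this order (a step that is already met when the one before it is completed fails the run):
1. the guard is swung right back (value of joint guard above 2.2 rad), for 0.2 s.
2. the green key is fully home in the switch, still at off (z of key_green in the frame of lock_mouth below 0.004 m and distance between key_green and lock_mouth below 0.006 m and angle between the z axis of key_green and the z axis of lock_mouth, either way round below 0.16 rad and z of key_green_tip in the frame of lock_mouth below -0.023 m and value of joint lock below 0.35 rad), for 0.1 s.
3. the switch is turned on with the key in it (z of key_green in the frame of lock_mouth below 0.004 m and distance between key_green and lock_mouth below 0.006 m and angle between the z axis of key_green and the z axis of lock_mouth, either way round below 0.16 rad and z of key_green_tip in the frame of lock_mouth below -0.023 m and value of joint lock above 0.92 rad), for 0.1 s.
At the end, for the whole second after the job is handed in: Guard open past 2.2 rad; green key released, at rest, fully home in the switch (collar within 4 mm of the rotor face, 6 mm of the mouth's centre, 0.16 rad of the lock's axis); rotor past 0.92 rad; red and blue keys, mug and tape within 20 mm of their starts (all of step 3 and value of joint guard above 2.2 rad and linear speed of key_green below 0.02 m/s and distance of each of key_red, key_blue, mug, tape from where it was at the start of the episode below 0.02 m); the robot touches nothing.
It fails at once if the red or blue key is disturbed (moved more than 20 mm or tipped more than 0.25 rad) (distance of any of key_red, key_blue from where it was at the start of the episode above 0.02 m or angle between any of key_red, key_blue's own z axis and vertical above 0.25 rad).
It fails at once if the loose mug or the tape roll is shoved more than 20 mm or tipped more than 0.25 rad (distance of any of mug, tape from where it was at the start of the episode above 0.02 m or angle between any of mug, tape's own z axis and vertical above 0.25 rad).
It also fails if it takes over 72 s, if anything falls off the work surface, if the arm or the gripper's body presses on something with over 40 N, if the wrist force passes 120 N, or if a joint passes its speed limit or range.

### The arm

A 7-joint arm with a two-finger parallel gripper is mounted at the origin on the work surface. World frame = base frame: x ahead of the robot, y to its left, z up, the work surface at z = 0. Lengths are in m, angles in rad, forces in N, time in s.
With the tool pointing down it reaches from about 0.35 to 0.9 m from the base axis. Payload 8.1 kg.
Tool frame: the origin (TCP) lies between the finger pads; the fingertips stand 25 mm ahead of it and the grasp point (between the pads) lies 6 mm ahead of it; z points along the fingers, y is the line along which they close (so a half turn about z gives the same grasp; the last joint's range is limited). The gripper opens to 92 mm and grips with 3 to 60 N. Pads are 19 mm wide; open, the fingers measure 130 mm over their backs; the gripper's body (75 mm by 190 mm) begins 47 mm behind the grasp point.
Start: joints at [1.126, 0.434, 0.025, 1.573, -0.012, 1.134, -0.075], TCP at [0.209, -0.589, 0.252] pointing down, gripper open.
Joint ranges: [-2.62, 2.62], [-0.44, 2.09], [-1.27, 1.32], [0.08, 2.57], [-1.32, 4.46], [0.12, 2], [-2.74, 2.74]. Speed limits (rad/s): [2.22, 2.22, 3.01, 3.01, 3.14, 3.14, 3.14].

### API

Orientations are given as a rotation vector (axis times angle).
In Python, from rig import arm gives the robot as it stands.
- The arm moves only by the tool apply_moves, never from a script. Its argument "deltas" is a list that holds one entry, the list of rows, each a list of 7 numbers: the closure, from 0 (fully open) to 1 (shut), then the shift along the tool's x, y, z in cm, then the turn, a rotation vector about the tool's x, y, z in degrees. In form: [[[jaw, dx, dy, dz, rx, ry, rz], ...]]. A call has 1 to 5 rows; each row is the pose to reach, as a shift and turn from the pose commanded when the call began, along the tool's axes at that moment; what a row does not reach only later rows make up. A row lasts 1/12 s, in which the tool goes at most 41.7 mm and 7.16 degrees, less where a joint would pass 70% of its speed; a pose out of reach is approached as far as the arm can. A call with a gripper value outside its range is refused whole. The fingers move at their own pace and stop on an object; "newtons" is the grip in N (left out, the last holds). Time passes only in rows, so rows that repeat a pose let the fingers close. It gives the time, the measured TCP pose, the force, the opening and the grip force at its end, in the units of the state.
- arm.get_obs(): the state, without advancing time (a new reading comes with each control period).
- arm.read_camera(name): name is "scene" or "top"; returns the picture (400x640x3 uint8, red, green, blue); there is no depth.
- arm.camera_model(name): a dict with "fovy" (degrees; the focal length in pixels is half the picture's height over the tangent of half this angle, whatever the lens; pixels are square), "cx", "cy" (the principal point, pixels), "k1" (the pictures are not rectified: a ray, as slopes to the right and down, at radius r is drawn at 1 + k1 r^2 times it, then the intrinsics apply), "xyz" and "orientation" of the camera in the world. Camera axes: x right, y up, looking along -z (the intrinsics and any distortion apply to the point x, -y, -z); pixel columns grow to the right and rows downward; lengths in m; the calibration is good to about 2 mm. A picture is of the moment at which its call begins. camera_model takes no time and is no camera call.
- arm.finish_job(): hands the job in; it is judged then, once.
Trained networks look in the newest picture that a camera, given by its name, has taken for a name from the list of things; names that differ only in an ending like _2 or _b are one class to them, and where a whole thing is asked for, a point or a joint stands for the part that bears it (a point fixed in the world has none). Each returns a list of dicts, best first, with "confidence" (0 to 1); they miss things now and then, are a little off and sometimes report something else, mostly with a low value. They report only what shows in the picture. A call takes as long as a camera call. They do not tell look-alikes from the thing itself.
- arm.look_for(target, camera): "xyz" ([x, y, z] in m, in world coordinates, good to about 4 mm: the middle of the surface that is visible of it).
- arm.trace(target, camera): "region" (400x640 bool, what is visible of it).
The state is a dict: "clock": time; "joint_positions": joint angles; "qd": joint speeds; "tau": joint torques, N m; "tcp_pos": TCP position; "tool_rot": TCP orientation; "ft_force": force on the tool from outside, world axes, zero at the start; "ft_torque": the same for the moment, N m; "grip_width": finger opening in m; "grasp_force": force on a finger pad.
Only numpy, scipy, OpenCV 4.12 (cv2) and the standard library are available. Lean on these libraries where they do the work, as an engineer would, in place of code of your own. Each camera call takes 0.05 s, during which the arm holds its last target. There are 200 camera calls.

## Working session

There is one attempt and no reset: what is moved stays moved. The work goes in short steps, Python scripts to look and compute and a tool call to move; the robot and the scene stay as the last step left them, time stands still between calls to the robot, and variables do not carry over. Pictures are saved under pics/ and viewed, at most 12 in all, crops included, and the job is handed in when it is done.

Besides the shell and the picture viewer there is one more tool, called after "Call:" as a command line: name --argument value ..., lists and objects as JSON in quotes. apply_moves: Moves the arm, as the interface text tells. Its arguments: {"type":"object","properties":{"deltas":{"type":"array","items":{"type":"array","items":{"type":"array","items":{"type":"number"}}}},"newtons":{"type":"number"}},"required":["deltas"]}

```bash
ls; mkdir -p pics; python3 - <<'E'
from rig import arm
import cv2,numpy as np
for c in("scene","top"):
    im=arm.read_camera(c); cv2.imwrite(f"pics/{c}0.png",im[:,:,::-1]); m=arm.camera_model(c); print(c,m)
    for t in("press","guard","guard_tab","lock_mouth","key_green","key_red","key_blue","key_block","mug","tape"):
        try: print(t,[(np.round(d["xyz"],3).tolist(),round(d["confidence"],2)) for d in arm.look_for(t,c)[:4]])
        except Exception as e: print(t,e)
print(arm.get_obs())
E
```

```text
pics
scene {'fovy': 46.3034223644141, 'cx': 320.5069011604576, 'cy': 188.33798941926833, 'k1': -0.005267751331514381, 'xyz': array([1.1832037 , 0.51039491, 0.94204145]), 'orientation': array([0.445996  , 0.83237817, 2.08416745])}
press [([0.721, -0.315, 0.122], 0.64), ([0.518, 0.266, 0.077], 0.48)]
guard [([0.602, -0.303, 0.153], 0.79)]
guard_tab [([0.602, -0.301, 0.152], 0.83)]
lock_mouth []
key_green [([0.521, 0.424, 0.094], 0.88), ([0.518, 0.265, 0.077], 0.54)]
key_red [([0.508, 0.32, 0.077], 0.57)]
key_blue []
key_block [([0.54, 0.275, 0.039], 0.85)]
mug [([0.517, 0.265, 0.08], 0.7), ([0.702, -0.131, 0.06], 0.56), ([0.542, 0.274, 0.038], 0.32), ([0.508, 0.32, 0.076], 0.19)]
tape [([0.397, 0.225, 0.023], 0.92)]
top {'fovy': 45.22801130307693, 'cx': 311.7645828954576, 'cy': 200.82247099978645, 'k1': -0.08711335171039401, 'xyz': array([0.21085873, 0.04032892, 1.54522414]), 'orientation': array([ 0.1730542 , -0.16323821, -1.54023133])}
press [([0.648, -0.377, 0.122], 0.55)]
guard [([0.598, -0.303, 0.146], 0.8)]
guard_tab [([0.599, -0.296, 0.15], 0.81)]
lock_mouth [([0.6, -0.307, 0.14
[... 310 characters left out ...]

{'clock': 1.1, 'joint_positions': array([ 1.12641827,  0.434507  ,  0.02500548,  1.57322902, -0.01160402,
        1.1340037 , -0.07510633]), 'qd': array([-0.00015935, -0.00091438,  0.00036334,  0.00065351,  0.0013784 ,
       -0.00100812, -0.00034447]), 'tau': array([ 1.59698379e-04, -6.67682648e+01,  9.83987153e-01, -3.14802253e+01,
       -6.06395910e-02,  3.27810575e-02,  5.71837950e-05]), 'tcp_pos': array([ 0.2094472 , -0.5888561 ,  0.25172631]), 'tool_rot': array([ 3.09585745e+00,  5.34102375e-01, -1.74258076e-05]), 'ft_force': array([0.46069372, 0.06225248, 0.61795363]), 'ft_torque': array([ 0.02656786, -0.00704458,  0.02121104]), 'grasp_force': 0.0, 'grip_width': 0.09190806255283204}
```

View pics/scene0.png

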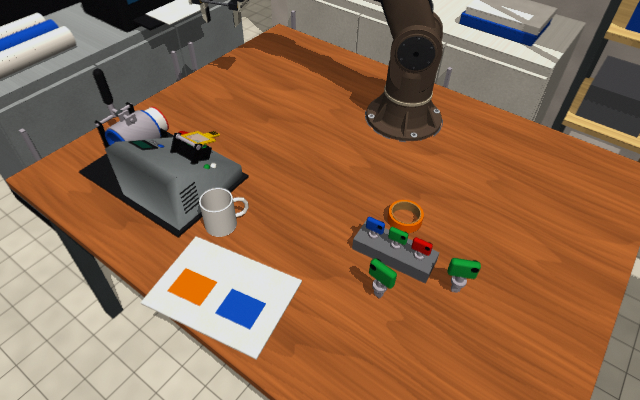

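View pics/top0.png

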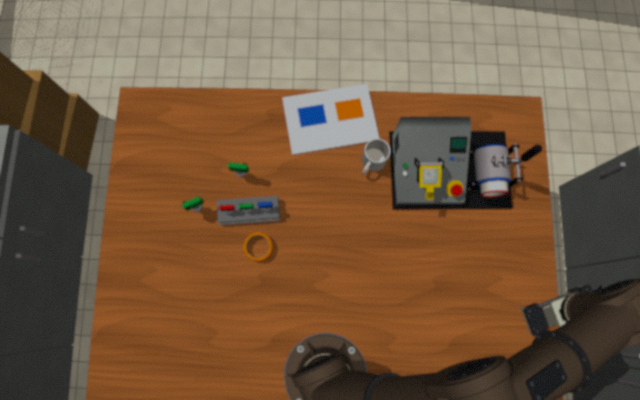

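The scene picture shows the block at about (395,252) holding blue, green and red keys. The green key sits in the middle slot at (398,235), and two larger green decoys stand outside the block at (382,272) and (463,270). The press is at (170,165) with the yellow guard at (197,140). The top picture shows the guard at (430,178) and the block at (248,210). Next I'll zoom in on the press and the block.

```bash
python3 - <<'E'
import cv2,numpy as np
t=cv2.imread("pics/top0.png"); s=cv2.imread("pics/scene0.png")
r=lambda im,x,y,w,h,f:cv2.resize(im[y:y+h,x:x+w],None,fx=f,fy=f,interpolation=cv2.INTER_CUBIC)
A=r(t,380,108,140,110,5.5)[:600]; cv2.imwrite("pics/ct.png",A)
B=r(s,85,90,180,150,4); cv2.imwrite("pics/cs.png",B)
C=np.vstack([r(t,200,150,100,60+20,6)[:300*1+180]]); 
C=r(t,205,185,90,45,6); D=r(s,340,205,110,80,4); W=max(C.shape[1],D.shape[1])
p=lambda i:cv2.copyMakeBorder(i,0,0,0,W-i.shape[1],0)
cv2.imwrite("pics/ck.png",np.vstack([p(C),p(D)]))
E
```

```text
(no output)
```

View pics/ct.png

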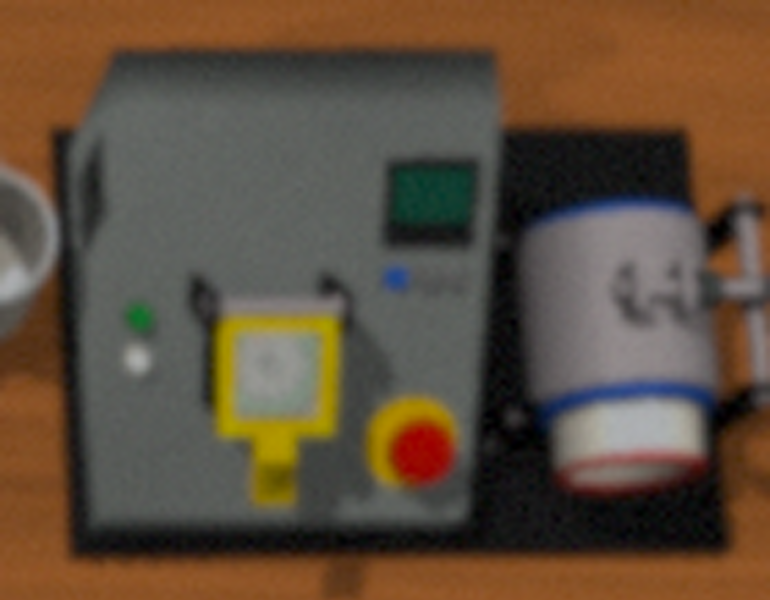

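View pics/cs.png

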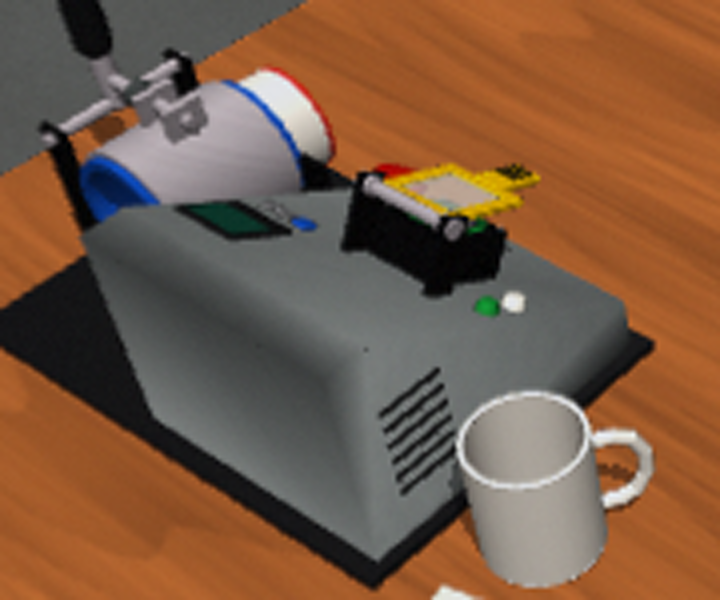

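View pics/ck.png

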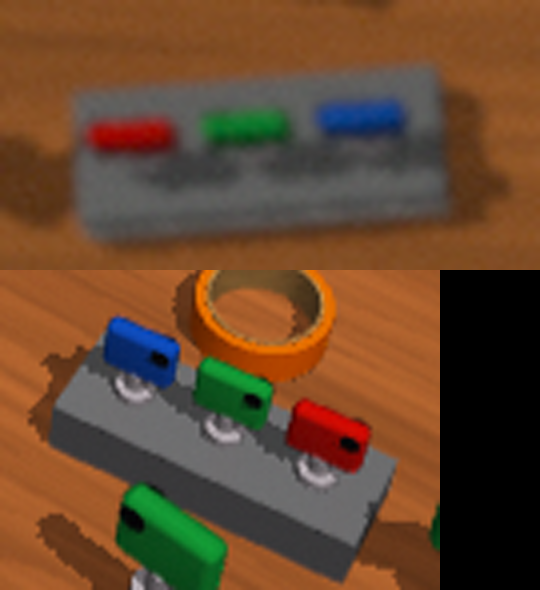

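The top crop shows the guard nearly shut, frame corners (215,318)–(337,437), tab end at (274,502), and the mushroom at (422,452). The scene crop shows the hinge rod from (370,182) to (455,228) and the tab tip at (538,178). In the key crop the green key is in the middle slot: head at (246,125) from the top, collar at (225,428) from the scene camera. Now I'll fit the poses to these points.

```bash
cat > h.py <<'E'
import numpy as np
from scipy.spatial.transform import Rotation as R
from scipy.optimize import least_squares
from rig import arm
def proj(c,P):
    m=arm.camera_model(c); q=R.from_rotvec(m["orientation"]).inv().apply(np.atleast_2d(P)-m["xyz"])
    s=np.c_[q[:,0]/-q[:,2],-q[:,1]/-q[:,2]]; r2=(s**2).sum(1,keepdims=True)
    return s*(1+m["k1"]*r2)*200/np.tan(np.radians(m["fovy"])/2)+[m["cx"],m["cy"]]
a=np.radians(30)
def hinge(p):  # p: X,Y,yaw,s,y
    x,z=-17+p[3]*1e3*np.cos(a)-47*np.sin(a),55+p[3]*1e3*np.sin(a)+47*np.cos(a)
    W=R.from_euler('z',p[2]); return np.array([p[0],p[1],0])+W.apply([x/1e3,p[4],z/1e3]),W*R.from_euler('y',-a)
def go(pos,Rt,note=""):
    o=arm.get_obs(); Rc=R.from_rotvec(o["tool_rot"])
    d=Rc.inv().apply(pos-o["tcp_pos"])*100; best=None
    for k in(0,np.pi):
        r=(Rc.inv()*Rt*R.from_euler('z',k)).as_rotvec(degrees=True); print(note,"cm",d.round(2),"rot",r.round(1))
    print("t",o["clock"].round(2),"tcp",o["tcp_pos"].round(4),"F",o["ft_force"].round(1),"w",o["grip_width"].round(4))
E
cat > fit.py <<'E'
from h import *
T=lambda u,v:((u+.5)/5.5-.5+380,(v+.5)/5.5-.5+108); S=lambda u,v:((u+.5)/4-.5+85,(v+.5)/4-.5+90)
pr=[("top",(-30,95,0),T(72,553)),("top",(-30,-305,5),T(730,548)),("top",(240,-305,8),T(688,130)),("top",(8,-94,103),T(422,452)),
 ("scene",(240,95,0),S(375,587)),("scene",(-30,95,0),S(652,348))]
gd=[("top",(0,0),T(277,303)),("scene",(0,0),S(412,205)),("top",(-71,33),T(218,436)),("top",(-71,-33),T(337,438)),("top",(-110,0),T(274,503)),("scene",(-110,0),S(538,178)),("scene",(-71,33),S(520,208))]
def f(p):
    e=[]; W=R.from_euler('z',p[2])
    for c,q,u in pr: e.append(proj(c,np.array([p[0],p[1],0])+W.apply(np.array(q)/1e3))[0]-u)
    H,Rh=hinge(p); G=Rh*R.from_euler('y',p[5])
    for c,q,u in gd: e.append(proj(c,H+G.apply([q[0]/1e3,q[1]/1e3,0]))[0]-u)
    return np.ravel(e)
s=least_squares(f,[.55,-.3,0,.1,-.02,.1],loss='soft_l1'); p=s.x
print(p.round(4)); print(f(p).reshape(-1,2).round(1).tolist()); H,Rh=hinge(p); print("hinge",H.round(4),"lock",(H+Rh.apply([-.036,0,-.011])).round(4)); np.save("press.npy",p)
T=lambda u,v:((u+.5)/6-.5+205,(v+.5)/6-.5+185); S=lambda u,v:((u+.5)/4-.5+340,(v-270+.5)/4-.5+205)
bk=[("top",(36,98,40),T(75,92)),("top",(36,-98,40),T(438,68)),("top",(-36,-98,40),T(443,193)),("scene",(-36,98,40),S(395,465)),("scene",(36,98,40),S(350,545)),("scene",(36,-98,40),S(57,408)),
 ("top",(0,0,94),T(246,122)),("top",(0,60,94),T(132,132)),("top",(0,-60,94),T(361,115)),("scene",(0,0,45),S(224,427)),("scene",(0,60,45),S(318,470)),("scene",(0,-60,45),S(134,387))]
g=lambda p:np.ravel([proj(c,np.array([p[0],p[1],0])+R.from_euler('z',p[2]).apply(np.array(q)/1e3))[0]-u for c,q,u in bk])
s=least_squares(g,[.51,.26,0],loss='soft_l1'); print("block",s.x.round(4)); print(g(s.x).reshape(-1,2).round(1).tolist()); np.save("block.npy",s.x)
G=Rh*R.from_euler('y',p[5]); tab=H+G.apply([-.097,0,0]); print("tab",tab.round(4))
Rt=R.from_euler('z',p[2])*R.from_euler('x',np.pi); go(tab+[0,0,.006+.08],Rt,"above tab")
E
python3 fit.py
```

```text
[ 0.5597 -0.305   0.0332  0.1339  0.001   0.0735]
[[-0.4, 0.9], [-0.4, 0.3], [-0.3, -0.8], [1.0, 0.2], [-0.9, 0.8], [0.0, -0.1], [0.4, 1.1], [-0.9, -1.3], [-0.7, 0.1], [-0.9, -0.5], [-0.7, 0.3], [-2.8, 0.0], [0.7, -1.0]]
hinge [ 0.6351 -0.3016  0.1627] lock [ 0.6095 -0.3024  0.1351]
block [0.5108 0.2603 0.0904]
[[-0.6, -0.9], [-0.5, -0.8], [-0.2, 0.3], [0.5, -1.6], [0.2, -0.0], [-1.4, -1.7], [-0.8, -0.4], [-1.1, -0.8], [-0.6, -0.5], [-0.2, -0.6], [-0.6, -0.6], [0.1, -1.0]]
tab [ 0.5479 -0.3045  0.1205]
above tab cm [ 41.41 -15.46   4.53] rot [ 0.   0.  17.7]
above tab cm [ 41.41 -15.46   4.53] rot [  -0.     0.  -162.3]Traceback (most recent call last):
  File "fit.py", line 20, in <module>
    Rt=R.from_euler('z',p[2])*R.from_euler('x',np.pi); go(tab+[0,0,.006+.08],Rt,"above tab")
                                                       ~~^^^^^^^^^^^^^^^^^^^^^^^^^^^^^^^^^^^
  File "h.py", line 18, in go
    print("t",o["clock"].round(2),"tcp",o["tcp_pos"].round(4),"F",o["ft_force"].round(1),"w",o["grip_width"].round(4))
              ^^^^^^^^^^^^^^^^
AttributeError: 'float' object has no attribute 'round'
```

```bash
sed -i 's/o\["clock"\].round(2)/round(o["clock"],2)/; s/o\["grip_width"\].round(4)/round(o["grip_width"],4)/' h.py
```

Call:
apply_moves --deltas '[[[0.5,3.7,-1.4,0.4,0,0,1.6],[0.5,7.4,-2.8,0.8,0,0,3.2],[0.5,11.1,-4.2,1.2,0,0,4.8],[0.5,14.8,-5.6,1.6,0,0,6.4],[0.5,18.5,-7.0,2.0,0,0,8]]]' --newtons 6

```text
clock: 1.52
tcp_pos: [0.3615, -0.4596, 0.2318]
tool_rot: [3.125, 0.314, 0.001]
ft_force: [0.1, -0.0, -0.2]
grip_width: 0.063
grasp_force: 0.0
```

```bash
python3 fit.py | tail -3
```

```text
above tab cm [ 21.35 -11.5    2.53] rot [ 0.  -0.   9.6]
above tab cm [ 21.35 -11.5    2.53] rot [   0.     0.  -170.4]
t 1.52 tcp [ 0.3615 -0.4596  0.2318] F [ 0.1 -0.  -0.2] w 0.063
```

Call:
apply_moves --deltas '[[[0.5,3.6,-1.9,0.4,0,0,1.9],[0.5,7.2,-3.8,0.8,0,0,3.8],[0.5,10.8,-5.7,1.2,0,0,5.7],[0.5,14.4,-7.6,1.6,0,0,7.6],[0.5,18.0,-9.7,2.0,0,0,9.6]]]'

```text
clock: 1.93
tcp_pos: [0.5184, -0.3288, 0.2117]
tool_rot: [3.141, 0.051, 0.001]
ft_force: [0.4, -1.1, -0.5]
grip_width: 0.0461
grasp_force: 0.0
```

```bash
python3 fit.py | tail -3; python3 - <<'E'
from h import *
import cv2
for c,x,y,w,h,f in(("top",400,140,80,80,5),("scene",150,80,100,100,4)):
    im=arm.read_camera(c); cv2.imwrite(f"pics/{c}1.png",cv2.resize(im[y:y+h,x:x+w,::-1],None,fx=f,fy=f,interpolation=cv2.INTER_CUBIC))
    print(c,[(np.round(d["xyz"],3).tolist(),round(d["confidence"],2)) for t in("guard","guard_tab") for d in arm.look_for(t,c)[:1]])
a=cv2.imread("pics/top1.png");b=cv2.imread("pics/scene1.png");cv2.imwrite("pics/v1.png",np.hstack([a,b]))
E
```

```text
above tab cm [ 3.02 -2.34  0.53] rot [ 0. -0. -0.]
above tab cm [ 3.02 -2.34  0.53] rot [ -0.  -0. 180.]
t 1.93 tcp [ 0.5184 -0.3288  0.2117] F [ 0.4 -1.1 -0.5] w 0.0461
top [([0.616, -0.303, 0.154], 0.72), ([0.614, -0.299, 0.157], 0.56)]
scene [([0.602, -0.301, 0.154], 0.96), ([0.602, -0.301, 0.149], 0.69)]
```

View pics/v1.png

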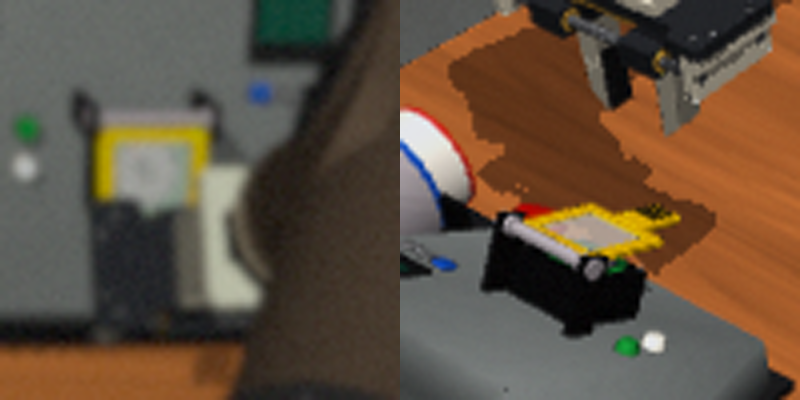

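The left crop (top camera) shows the gripper over the tab and the guard still in place. The right crop (scene) has the tab tip at (680,218), which agrees with the fit, and the fingers are above and in front of it. Next I'll shift over the tab and descend.

Call:
apply_moves --deltas '[[[0.5,3.0,-2.3,0.5,0,0,0],[0.5,3.0,-2.3,2.5,0,0,0],[0.5,3.0,-2.3,5.5,0,0,0],[0.5,3.0,-2.3,8.3,0,0,0],[0.5,3.0,-2.3,8.3,0,0,0]]]'

```text
clock: 2.65
tcp_pos: [0.542, -0.3063, 0.1239]
tool_rot: [-3.138, -0.05, 0.012]
ft_force: [-2.2, 0.3, -0.9]
grip_width: 0.0461
grasp_force: 0.0
```

Call:
apply_moves --deltas '[[[0.95,0,0,0,0,0,0],[0.95,0,0,0,0,0,0],[0.95,0,0,0,0,0,0],[0.95,0,0,0,0,0,0],[0.95,0,0,0,0,0,0]]]'

```text
clock: 3.07
tcp_pos: [0.547, -0.3039, 0.1302]
tool_rot: [-3.139, -0.056, -0.002]
ft_force: [-1.1, 7.5, 0.2]
grip_width: 0.0237
grasp_force: 6.0
```

Call:
apply_moves --deltas '[[[0.95,-0.47,0,-1.37,0,0,0],[0.95,-0.75,0,-2.85,0,0,0],[0.95,-0.79,0,-4.35,0,0,0],[0.95,-0.59,0,-5.85,0,0,0],[0.95,-0.16,0,-7.29,0,0,0]]]'

```text
clock: 3.48
tcp_pos: [0.5444, -0.3039, 0.204]
tool_rot: [-3.139, -0.056, -0.001]
ft_force: [-0.2, 6.9, -1.8]
grip_width: 0.0238
grasp_force: 6.0
```

Call:
apply_moves --deltas '[[[0.95,0.65,0,-1.36,0,0,0],[0.95,1.5,0,-2.6,0,0,0],[0.95,2.54,0,-3.69,0,0,0],[0.95,3.73,0,-4.61,0,0,0],[0.95,5.06,0,-5.33,0,0,0]]]'

```text
clock: 3.9
tcp_pos: [0.5953, -0.3023, 0.2579]
tool_rot: [-3.139, -0.056, -0.002]
ft_force: [-1.6, 6.9, -0.9]
grip_width: 0.0239
grasp_force: 6.0
```

Call:
apply_moves --deltas '[[[0.95,1.42,0,-0.5,0,0,0],[0.95,2.9,0,-0.78,0,0,0],[0.95,4.4,0,-0.82,0,0,0],[0.95,5.9,0,-0.62,0,0,0],[0.95,7.34,0,-0.19,0,0,0]]]'

```text
clock: 4.32
tcp_pos: [0.6699, -0.2998, 0.2601]
tool_rot: [-3.14, -0.057, -0.006]
ft_force: [-0.8, 5.7, 2.0]
grip_width: 0.0237
grasp_force: 6.0
```

Call:
apply_moves --deltas '[[[0.95,0.3,0,0.05,0,0,0],[0.95,0.3,0,0.05,0,0,0],[0.95,0.3,0,0.05,0,0,0]]]'

```text
clock: 4.57
tcp_pos: [0.6726, -0.2997, 0.2585]
tool_rot: [-3.14, -0.057, -0.005]
ft_force: [1.6, 7.1, 2.1]
grip_width: 0.0239
grasp_force: 6.0
```

```bash
python3 - <<'E'
from h import *
p=np.load("press.npy");H,Rh=hinge(p);o=arm.get_obs();g=o["tcp_pos"]-[0,0,.006]-H
g=R.from_euler('z',-p[2]).apply(g); th=np.degrees(np.arctan2(g[2],g[0])); print(g.round(4),np.hypot(g[0],g[2]),th,"guard",np.radians(210-th),o["ft_force"])
E
```

```text
[0.0375 0.0006 0.0899] 0.09737950212062542 67.35576967344332 guard 2.48961147817156 [1.6410095  7.08455944 2.12450997]
```

Call:
apply_moves --deltas '[[[0.5,0,0,0,0,0,0],[0.5,0,0,0,0,0,0],[0.5,0,0,-3,0,0,0],[0.5,0,0,-7,0,0,0],[0.5,0,0,-9,0,0,0]]]'

```text
clock: 4.98
tcp_pos: [0.6712, -0.3032, 0.3517]
tool_rot: [3.138, 0.051, 0.006]
ft_force: [0.6, -0.8, 1.0]
grip_width: 0.0456
grasp_force: 0.0
```

```bash
cat >key.py <<'E'
from h import *
b=np.load("block.npy"); go(np.array([b[0],b[1],.2]),R.from_euler('z',b[2]+np.pi/2)*R.from_euler('x',np.pi),"hover key")
print(arm.get_obs()["joint_positions"].round(2))
E
python3 key.py; python3 - <<'E'
from h import *
import cv2
im=arm.read_camera("scene"); cv2.imwrite("pics/g2.png",cv2.resize(im[50:250,80:380,::-1],None,fx=2,fy=2))
for t in("guard","lock_mouth"): print(t,[(np.round(d["xyz"],3).tolist(),round(d["confidence"],2)) for d in arm.look_for(t,"scene")[:2]])
E
```

```text
hover key cm [-14.24 -56.89  14.94] rot [  0.3  -0.  -93.3]
hover key cm [-14.24 -56.89  14.94] rot [-0.  -0.3 86.7]
t 4.98 tcp [ 0.6712 -0.3032  0.3517] F [ 0.6 -0.8  1. ] w 0.0456
[ 0.35  0.58  0.    1.08 -0.    1.47 -1.19]
guard [([0.657, -0.292, 0.214], 0.69)]
lock_mouth []
```

View pics/g2.png

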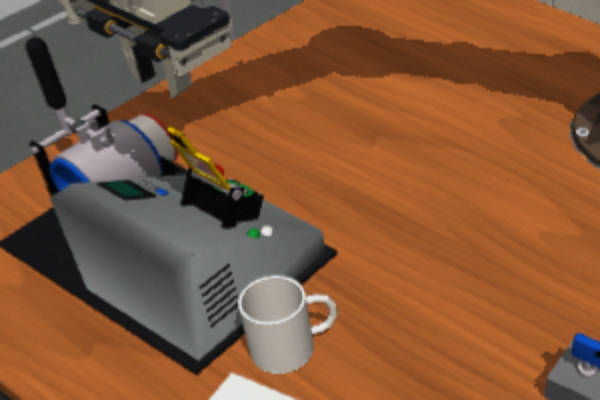

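Picture shows the guard swung back, leaning over at (195,155), and the mug untouched at (275,320). Next I'll move to the key.

Call:
apply_moves --deltas '[[[0.5,-0.6,-3.6,0.5,0,0,-6.2],[0.5,-1.2,-7.2,1,0,0,-12.4],[0.5,-1.8,-10.8,1.5,0,0,-18.6],[0.5,-2.4,-14.4,2,0,0,-24.8],[0.5,-3,-18,2.5,0,0,-31]]]'

```text
clock: 5.55
tcp_pos: [0.6338, -0.1219, 0.3204]
tool_rot: [3.01, 0.898, -0.003]
ft_force: [1.1, 0.3, 0.4]
grip_width: 0.0458
grasp_force: 0.0
```

```bash
python3 key.py
```

```text
hover key cm [ 10.68 -38.71  12.02] rot [ -0.1   0.1 -61.9]
hover key cm [ 10.68 -38.71  12.02] rot [1.000e-01 1.000e-01 1.181e+02]
t 5.55 tcp [ 0.6338 -0.1219  0.3204] F [1.1 0.3 0.4] w 0.0458
[ 0.21  0.44 -0.16  1.4   0.07  1.31 -0.94]
```

Call:
apply_moves --deltas '[[[0.5,1,-3.7,1,0,0,-6.2],[0.5,2,-7.4,2,0,0,-12.4],[0.5,3,-11.1,3,0,0,-18.6],[0.5,4,-14.8,4,0,0,-24.8],[0.5,5,-18.5,5,0,0,-31]]]'

```text
clock: 5.97
tcp_pos: [0.575, 0.0602, 0.2704]
tool_rot: [2.66, 1.67, -0.002]
ft_force: [-0.6, 0.9, -0.1]
grip_width: 0.0459
grasp_force: 0.0
```

```bash
python3 key.py
```

```text
hover key cm [ 15.24 -14.47   7.02] rot [ -0.    0.1 -30.9]
hover key cm [ 15.24 -14.47   7.02] rot [1.000e-01 0.000e+00 1.491e+02]
t 5.97 tcp [0.575  0.0602 0.2704] F [-0.6  0.9 -0.1] w 0.0459
[ 0.05  0.37 -0.34  1.64  0.13  1.15 -0.77]
```

Call:
apply_moves --deltas '[[[0.5,2.7,-2.6,1.2,0,0,-6.2],[0.5,5.4,-5.2,2.4,0,0,-12.4],[0.5,8.1,-7.8,3.6,0,0,-18.6],[0.5,10.8,-10.4,4.8,0,0,-24.8],[0.5,13.5,-12.9,6,0,0,-30.9]]]'

```text
clock: 6.38
tcp_pos: [0.5186, 0.238, 0.2103]
tool_rot: [2.119, 2.319, -0.002]
ft_force: [1.4, 1.3, -1.0]
grip_width: 0.0462
grasp_force: 0.0
```

```bash
python3 key.py;python3 - <<'E'
from h import *
import cv2
r=lambda im,x,y,w,h,f:cv2.resize(im[y:y+h,x:x+w,::-1],None,fx=f,fy=f,interpolation=cv2.INTER_CUBIC)
t=arm.read_camera("top"); print("lock",[(np.round(d["xyz"],3).tolist(),round(d["confidence"],2)) for d in arm.look_for("lock","top")[:2]])
s=arm.read_camera("scene")
cv2.imwrite("pics/v3.png",np.hstack([r(t,405,150,50,65,8)[:520],r(s,345,175,100,130,4)]))
E
```

```text
hover key cm [ 2.29 -0.57  1.03] rot [-0.   0.1 -0. ]
hover key cm [ 2.29 -0.57  1.03] rot [1.0e-01 1.0e-01 1.8e+02]
t 6.38 tcp [0.5186 0.238  0.2103] F [ 1.4  1.3 -1. ] w 0.0462
[-0.16  0.44 -0.5   1.73  0.24  1.04 -0.66]
lock []
```

View pics/v3.png

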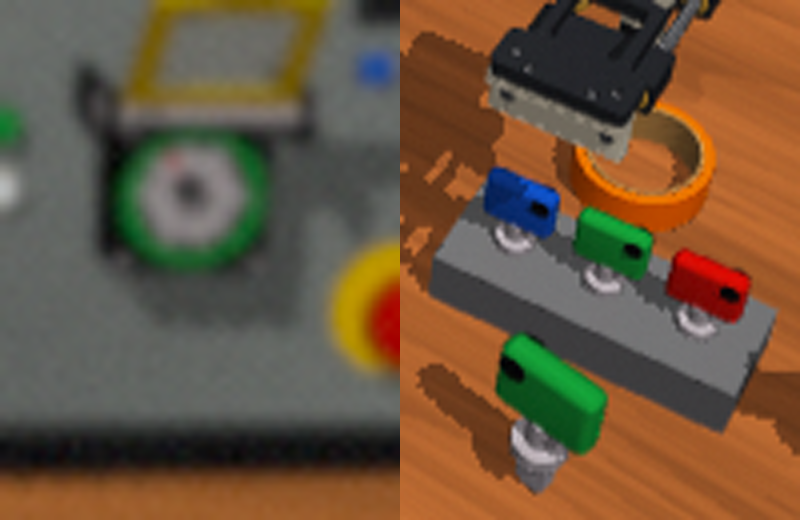

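Left: the top view now shows the lock clearly, rotor centre at about (191,197) in the crop, pixel (428.5,174.2). Right: the gripper is above the block, with the green key in the middle at (613,245). I'll descend on it.

Call:
apply_moves --deltas '[[[0.5,2.3,-0.6,1,0,0,0],[0.5,2.3,-0.6,4.5,0,0,0],[0.5,2.3,-0.6,8,0,0,0],[0.5,2.3,-0.6,11,0,0,0],[0.5,2.3,-0.6,12.6,0,0,0]]]'

```text
clock: 6.95
tcp_pos: [0.5111, 0.2565, 0.0818]
tool_rot: [2.128, 2.311, -0.008]
ft_force: [-0.0, -0.5, 0.3]
grip_width: 0.046
grasp_force: 0.0
```

Call:
apply_moves --deltas '[[[0.5,0,0,0,0,0,0],[0.6,0,0,0,0,0,0],[0.7,0,0,0,0,0,0],[0.75,0,0,0,0,0,0]]]'

```text
clock: 7.28
tcp_pos: [0.5131, 0.2601, 0.087]
tool_rot: [2.125, 2.312, 0.004]
ft_force: [0.4, 0.0, 0.1]
grip_width: 0.0302
grasp_force: 0.0
```

```bash
python3 key.py; python3 - <<'E'
from h import *
H,Rh=hinge(np.load("press.npy")); L=H+Rh.apply([-.036,0,-.011]); q=proj("top",L)[0]
d=.001;print("lock",L,"px",q,"obs 428.5,174.2; jac/mm",[(proj("top",L+Rh.apply(v))[0]-q).round(2) for v in([d,0,0],[0,d,0])])
E
```

```text
hover key cm [  0.05  -0.2  -11.3 ] rot [ 0.2 -0.  -0.4]
hover key cm [  0.05  -0.2  -11.3 ] rot [-1.000e-01 -2.000e-01  1.796e+02]
t 7.28 tcp [0.5131 0.2601 0.087 ] F [0.4 0.  0.1] w 0.0302
[-0.25  0.58 -0.45  1.84  0.34  0.79 -0.79]
lock [ 0.60947883 -0.30240773  0.13513804] px [428.7350205  174.42814854] obs 428.5,174.2; jac/mm [array([ 0.02, -0.32]), array([-0.32,  0.  ])]
```

Call:
apply_moves --deltas '[[[0.85,0.0,-0.1,0.3,0,0,0],[0.95,0,-0.1,0.3,0,0,0],[1,0,-0.1,0.3,0,0,0],[1,0,-0.1,0.3,0,0,0],[1,0,-0.1,0.3,0,0,0]]]' --newtons 45

```text
clock: 7.7
tcp_pos: [0.5111, 0.26, 0.0828]
tool_rot: [2.125, 2.314, 0.0]
ft_force: [-1.4, -1.0, 6.4]
grip_width: 0.0135
grasp_force: 45.0
```

Call:
apply_moves --deltas '[[[1,0,0,0,0,0,0],[1,0,0,0,0,0,0]]]'

```text
clock: 7.87
tcp_pos: [0.5111, 0.2599, 0.0828]
tool_rot: [2.125, 2.314, 0.0]
ft_force: [-0.9, -1.0, 6.6]
grip_width: 0.0138
grasp_force: 45.0
```

Call:
apply_moves --deltas '[[[1,0,0,-1.5,0,0,0],[1,0,0,-4,0,0,0],[1,0,0,-7.5,0,0,0],[1,0,0,-11,0,0,0],[1,0,0,-14,0,0,0]]]'

```text
clock: 8.28
tcp_pos: [0.5108, 0.2602, 0.2243]
tool_rot: [-2.124, -2.314, -0.001]
ft_force: [0.9, -0.4, -0.8]
grip_width: 0.0139
grasp_force: 45.0
```

```bash
cat >lock.py <<'E'
from h import *
import sys
h=float(sys.argv[1]); turn=float(sys.argv[2]) if len(sys.argv)>2 else 0
H,Rh=hinge(np.load("press.npy")); L=H+Rh.apply([-.036+.0005,.0005,-.011]); n=Rh.apply([0,0,1])
Rt=Rh*R.from_euler('z',30-turn,degrees=True)*R.from_euler('x',np.pi)
go(L+n*(.0428+h),Rt,"lock"); o=arm.get_obs(); e=Rh.inv().apply(o["tcp_pos"]-L); print("TCP in lock frame mm",(e*1e3).round(1),"collar h",round(e[2]*1e3-42.8,1),"F lock",Rh.inv().apply(o["ft_force"]).round(1),"q",o["joint_positions"].round(2),"grip",round(o["grasp_force"],1))
E
python3 lock.py 0.07
```

```text
lock cm [-56.55  -0.56  -0.9 ] rot [-27.7  15.   61.5]
lock cm [-56.55  -0.56  -0.9 ] rot [ -17.   -31.4 -113.9]
t 8.28 tcp [0.5108 0.2602 0.2243] F [ 0.9 -0.4 -0.8] w 0.0139
TCP in lock frame mm [-25.1 565.  117.2] collar h 74.4 F lock [ 0.4 -0.5 -1.2] q [-0.2   0.43 -0.51  1.71  0.23  1.07 -0.69] grip 45.0
```

Call:
apply_moves --deltas '[[[1,-3.7,0,-1.5,-1.9,1,4.1],[1,-7.4,0,-3,-3.8,2,8.2],[1,-11.1,0,-4,-5.7,3,12.3],[1,-14.8,0,-5,-7.6,4,16.4],[1,-18.5,0,-5,-9.5,5,20.5]]]'

```text
clock: 8.7
tcp_pos: [0.5274, 0.0741, 0.2745]
tool_rot: [2.456, 1.855, 0.285]
ft_force: [1.9, 0.7, -1.4]
grip_width: 0.0136
grasp_force: 45.0
```

```bash
python3 lock.py 0.07
```

```text
lock cm [-35.98  12.39   1.85] rot [-18.    9.7  40.8]
lock cm [-35.98  12.39   1.85] rot [ -12.3  -22.7 -137. ]
t 8.7 tcp [0.5274 0.0741 0.2745] F [ 1.9  0.7 -1.4] w 0.0136
TCP in lock frame mm [  9.  378.5 155.4] collar h 112.6 F lock [ 1.   0.7 -2.1] q [ 0.14  0.2  -0.42  1.89  0.08  0.88 -0.59] grip 45.0
```

Call:
apply_moves --deltas '[[[1,-3.6,1.3,0,-2.2,1.2,5],[1,-7.2,2.6,0,-4.4,2.4,10],[1,-10.8,3.9,0,-6.6,3.6,15],[1,-14.4,5.2,0,-8.8,4.8,20],[1,-18,6.4,0,-11,6,25]]]'

```text
clock: 9.12
tcp_pos: [0.5403, -0.1168, 0.2613]
tool_rot: [2.724, 1.227, 0.584]
ft_force: [1.5, 0.3, -1.7]
grip_width: 0.014
grasp_force: 45.0
```

```bash
python3 lock.py 0.07
```

```text
lock cm [-13.86  12.79   1.85] rot [-7.   3.9 15.8]
lock cm [-13.86  12.79   1.85] rot [  -5.6  -10.1 -163.8]
t 9.12 tcp [ 0.5403 -0.1168  0.2613] F [ 1.5  0.3 -1.7] w 0.014
TCP in lock frame mm [  8.  187.3 140.8] collar h 98.0 F lock [ 0.5  0.3 -2.2] q [ 0.46  0.16 -0.29  2.02 -0.16  0.6  -0.42] grip 45.0
```

Call:
apply_moves --deltas '[[[1,-2.8,2.5,0,-1.4,0.8,3.2],[1,-5.6,5,0,-2.8,1.6,6.4],[1,-8.4,7.6,0.5,-4.2,2.4,9.6],[1,-11.1,10.2,1,-5.6,3.2,12.7],[1,-13.8,12.8,1.8,-7,3.9,15.8]]]'

```text
clock: 9.53
tcp_pos: [0.5546, -0.3034, 0.2337]
tool_rot: [2.807, 0.804, 0.757]
ft_force: [1.2, 0.8, -0.3]
grip_width: 0.0141
grasp_force: 45.0
```

Call:
apply_moves --deltas '[[[1,0,0,0,0,0,0],[1,0,0,0,0,0,0]]]'

```text
clock: 9.7
tcp_pos: [0.5537, -0.3035, 0.2321]
tool_rot: [2.811, 0.803, 0.753]
ft_force: [1.1, 0.9, -1.3]
grip_width: 0.014
grasp_force: 45.0
```

```bash
python3 lock.py 0.035;python3 - <<'E'
from h import *
import cv2
r=lambda im,x,y,w,h,f:cv2.resize(im[y:y+h,x:x+w,::-1],None,fx=f,fy=f,interpolation=cv2.INTER_CUBIC)
t=arm.read_camera("top"); s=arm.read_camera("scene")
print([(np.round(d["xyz"],3).tolist(),round(d["confidence"],2)) for d in arm.look_for("key_green","scene")[:3]])
cv2.imwrite("pics/v4.png",np.hstack([r(t,390,130,80,100,5),r(s,155,80,80,100,5)]))
E
```

```text
lock cm [0.03 0.05 3.41] rot [-0.2  0.2 -0.1]
lock cm [0.03 0.05 3.41] rot [  0.3   0.3 179.9]
t 9.7 tcp [ 0.5537 -0.3035  0.2321] F [ 1.1  0.9 -1.3] w 0.014
TCP in lock frame mm [ -0.4   0.3 111.9] collar h 69.1 F lock [ 0.3  0.9 -1.7] q [ 0.78  0.31 -0.26  1.96 -0.44  0.49 -0.11] grip 45.0
[([0.639, 0.293, 0.092], 0.72), ([0.576, -0.291, 0.213], 0.71), ([0.521, 0.425, 0.096], 0.68)]
```

View pics/v4.png

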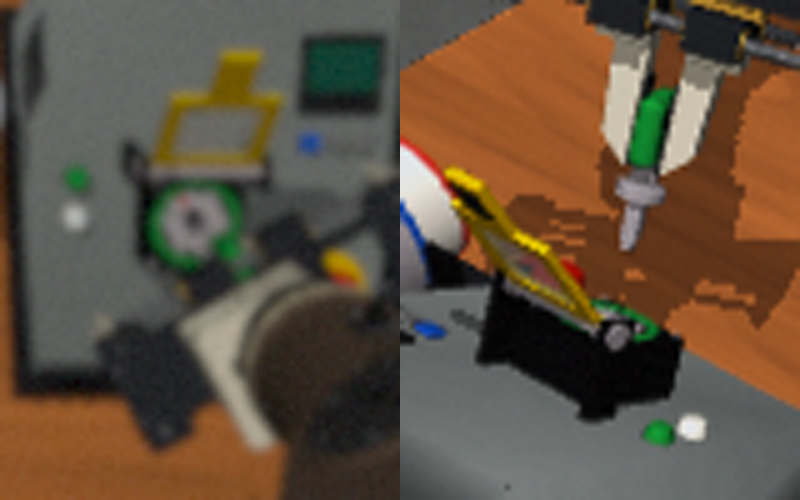

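The top crop shows the lock clear at (195,222), its pink mark up and left, and the guard open. In the scene crop the key hangs from the fingers, blade tip at (628,247), collar at (640,190). I'll check the in-hand offset against these.

```bash
python3 - <<'E'
from h import *
o=arm.get_obs(); Rc=R.from_rotvec(o["tool_rot"]); obs={"tip":((628.5-400)/5-.5+155,247.5/5-.5+80),"col":((640.5-400)/5-.5+155,189/5-.5+80)}
for nme,z in(("tip",.0708),("col",.0388)):
    P=o["tcp_pos"]+Rc.apply([0,0,z]); q=proj("scene",P)[0]; print(nme,"pred",q.round(1),"obs",np.round(obs[nme],1))
    print("px per mm tool x,y,z",[(proj("scene",P+Rc.apply(np.eye(3)[i]*.001))[0]-q).round(2).tolist() for i in range(3)])
E
```

```text
tip pred [200.  128.5] obs [200.2 129. ]
px per mm tool x,y,z [[-0.09, 0.09], [-0.38, -0.11], [-0.08, 0.36]]
col pred [202.7 116.8] obs [202.6 117.3]
px per mm tool x,y,z [[-0.09, 0.08], [-0.38, -0.11], [-0.08, 0.37]]
```

The key is where predicted. Lowering along the lock axis.

Call:
apply_moves --deltas '[[[1,0,0.05,1,0,0,0],[1,0,0.05,2,0,0,0],[1,0,0.05,3,0,0,0],[1,0,0.05,3.6,0,0,0],[1,0,0.05,3.8,0,0,0]]]'

```text
clock: 10.27
tcp_pos: [0.5744, -0.2996, 0.199]
tool_rot: [2.81, 0.811, 0.755]
ft_force: [0.4, -0.3, -1.1]
grip_width: 0.0139
grasp_force: 45.0
```

Call:
apply_moves --deltas '[[[1,0,0,0.3,0,0,0],[1,0,0,0.6,0,0,0],[1,0,0,0.9,0,0,0]]]'

```text
clock: 10.52
tcp_pos: [0.5788, -0.3007, 0.1929]
tool_rot: [2.807, 0.808, 0.756]
ft_force: [-1.4, -0.3, -1.2]
grip_width: 0.0139
grasp_force: 45.0
```

```bash
python3 lock.py 0.0
```

```text
lock cm [-0.27  0.1   2.25] rot [-0.2  0.1  0.2]
lock cm [-0.27  0.1   2.25] rot [-1.000e-01 -3.000e-01 -1.798e+02]
t 10.52 tcp [ 0.5788 -0.3007  0.1929] F [-1.4 -0.3 -1.2] w 0.0139
TCP in lock frame mm [ 1.8  2.2 65.3] collar h 22.5 F lock [-1.8 -0.2 -0.3] q [ 0.75  0.39 -0.27  1.96 -0.45  0.4  -0.11] grip 45.0
```

Call:
apply_moves --deltas '[[[1,-0.2,0.1,0,0,0,0],[1,-0.2,0.1,0,0,0,0],[1,-0.2,0.1,0.3,0,0,0],[1,-0.2,0.1,0.5,0,0,0]]]'

```text
clock: 10.85
tcp_pos: [0.5801, -0.3027, 0.1881]
tool_rot: [2.807, 0.808, 0.756]
ft_force: [0.6, 0.5, -0.5]
grip_width: 0.0137
grasp_force: 45.0
```

```bash
python3 lock.py 0.0
```

```text
lock cm [-0.05 -0.01  1.77] rot [-0.2  0.1  0.2]
lock cm [-0.05 -0.01  1.77] rot [-1.000e-01 -3.000e-01 -1.798e+02]
t 10.85 tcp [ 0.5801 -0.3027  0.1881] F [ 0.6  0.5 -0.5] w 0.0137
TCP in lock frame mm [ 0.5  0.2 60.5] collar h 17.7 F lock [ 0.2  0.5 -0.7] q [ 0.75  0.4  -0.27  1.96 -0.45  0.39 -0.1 ] grip 45.0
```

Call:
apply_moves --deltas '[[[1,0,0,0.3,0,0,0],[1,0,0,0.6,0,0,0],[1,0,0,0.9,0,0,0],[1,0,0,1.2,0,0,0]]]'

```text
clock: 11.18
tcp_pos: [0.5862, -0.3021, 0.1773]
tool_rot: [2.808, 0.809, 0.756]
ft_force: [-0.4, -0.6, -1.3]
grip_width: 0.014
grasp_force: 45.0
```

```bash
python3 lock.py 0.0
```

```text
lock cm [-0.06  0.03  0.53] rot [-0.2  0.1  0.2]
lock cm [-0.06  0.03  0.53] rot [-1.000e-01 -3.000e-01 -1.798e+02]
t 11.18 tcp [ 0.5862 -0.3021  0.1773] F [-0.4 -0.6 -1.3] w 0.014
TCP in lock frame mm [ 0.4  0.5 48.1] collar h 5.3 F lock [-1.  -0.5 -0.9] q [ 0.75  0.42 -0.28  1.96 -0.45  0.36 -0.1 ] grip 45.0
```

Call:
apply_moves --deltas '[[[1,0,0,0.2,0,0,0],[1,0,0,0.4,0,0,0],[1,0,0,0.5,0,0,0],[1,0,0,0.6,0,0,0],[1,0,0,0.6,0,0,0]]]'

```text
clock: 11.6
tcp_pos: [0.5889, -0.3021, 0.1725]
tool_rot: [2.808, 0.809, 0.756]
ft_force: [-0.8, 1.2, 1.1]
grip_width: 0.0138
grasp_force: 45.0
```

```bash
python3 lock.py 0.0
```

```text
lock cm [-0.06  0.03 -0.01] rot [-0.2  0.1  0.2]
lock cm [-0.06  0.03 -0.01] rot [-1.000e-01 -3.000e-01 -1.798e+02]
t 11.6 tcp [ 0.5889 -0.3021  0.1725] F [-0.8  1.2  1.1] w 0.0138
TCP in lock frame mm [ 0.4  0.5 42.7] collar h -0.1 F lock [-0.1  1.3  1.3] q [ 0.74  0.43 -0.28  1.96 -0.45  0.35 -0.1 ] grip 45.0
```

Force is just starting; press on until contact is clear.

Call:
apply_moves --deltas '[[[1,0,0,0.1,0,0,0],[1,0,0,0.2,0,0,0],[1,0,0,0.2,0,0,0],[1,0,0,0.2,0,0,0]]]'

```text
clock: 11.93
tcp_pos: [0.5891, -0.3021, 0.1723]
tool_rot: [2.807, 0.809, 0.756]
ft_force: [-18.9, 4.2, 23.1]
grip_width: 0.0138
grasp_force: 45.0
```

```bash
python3 lock.py 0.0 | tail -1
```

```text
TCP in lock frame mm [ 0.4  0.4 42.4] collar h -0.4 F lock [-4.7  4.8 29.3] q [ 0.74  0.43 -0.28  1.96 -0.45  0.35 -0.1 ] grip 45.0
```

Seated, 29 N along the axis. Now ease the pressure slightly and turn clockwise, which is + about tool z.

Call:
apply_moves --deltas '[[[1,0,0,-0.1,0,0,0],[1,0,0,-0.1,0,0,6],[1,0,0,-0.1,0,0,12],[1,0,0,-0.1,0,0,18],[1,0,0,-0.1,0,0,24]]]' --newtons 60

```text
clock: 12.35
tcp_pos: [0.5896, -0.3027, 0.1728]
tool_rot: [3.012, 0.206, 0.806]
ft_force: [-8.0, 2.3, 9.4]
grip_width: 0.0138
grasp_force: 60.0
```

```bash
python3 lock.py 0.0 72; python3 -c "
from h import *;print(arm.get_obs()['ft_torque'])"
```

```text
lock cm [-0.11 -0.02 -0.03] rot [-0.   0.1 47.9]
lock cm [-0.11 -0.02 -0.03] rot [-1.000e-01 -1.000e-01 -1.321e+02]
t 12.35 tcp [ 0.5896 -0.3027  0.1728] F [-8.   2.3  9.4] w 0.0138
TCP in lock frame mm [ 1.1 -0.1 42.5] collar h -0.3 F lock [-2.1  2.6 12.1] q [ 0.66  0.42 -0.17  1.96 -0.58  0.37 -0.41] grip 60.0
[0.27758331 1.0050836  0.27847091]
```

Call:
apply_moves --deltas '[[[1,0,0,0,0,0,6],[1,0,0,0,0,0,12],[1,0,0,0,0,0,18],[1,0,0,0,0,0,24],[1,0,0,0,0,0,30]]]'

```text
clock: 12.77
tcp_pos: [0.5895, -0.3022, 0.1727]
tool_rot: [-2.872, 0.562, -0.761]
ft_force: [-7.9, 2.1, 10.8]
grip_width: 0.0137
grasp_force: 60.0
```

Call:
apply_moves --deltas '[[[1,0,0,0,0,0,5],[1,0,0,0,0,0,10],[1,0,0,0,0,0,15],[1,0,0,0,0,0,15]]]'

```text
clock: 13.1
tcp_pos: [0.5896, -0.302, 0.1728]
tool_rot: [-2.721, 0.915, -0.717]
ft_force: [-9.0, 3.1, 13.0]
grip_width: 0.0136
grasp_force: 60.0
```

```bash
python3 lock.py 0.0 72; python3 -c "
from h import *;o=arm.get_obs();print(R.from_rotvec(o['tool_rot']).inv().apply(o['ft_torque']))"
```

```text
lock cm [-0.05  0.11 -0.03] rot [-0.   0.2  2.9]
lock cm [-0.05  0.11 -0.03] rot [-2.000e-01 -1.000e-01 -1.771e+02]
t 13.1 tcp [ 0.5896 -0.302   0.1728] F [-9.   3.1 13. ] w 0.0136
TCP in lock frame mm [ 1.1  0.6 42.5] collar h -0.3 F lock [-1.2  3.4 15.7] q [ 0.5   0.41  0.04  1.98 -0.78  0.42 -1.01] grip 60.0
[ 0.0311951  -1.25704707  0.06697909]
```

Call:
apply_moves --deltas '[[[1,0,0,0,0,0,4],[1,0,0,0,0,0,8],[1,0,0,0,0,0,8]]]'

```text
clock: 13.35
tcp_pos: [0.5897, -0.3019, 0.1729]
tool_rot: [-2.625, 1.09, -0.69]
ft_force: [-8.3, 2.3, 12.0]
grip_width: 0.014
grasp_force: 60.0
```

```bash
python3 lock.py 0.0 72|tail -1; python3 -c "
from h import *;o=arm.get_obs();print(R.from_rotvec(o['tool_rot']).inv().apply(o['ft_torque']))"
```

```text
TCP in lock frame mm [ 1.3  0.6 42.5] collar h -0.3 F lock [-1.1  2.6 14.5] q [ 0.48  0.41  0.08  1.98 -0.81  0.43 -1.12] grip 60.0
[-0.09115862 -1.13699846  0.03838374]
```

Call:
apply_moves --deltas '[[[1,0,0,0,0,0,3],[1,0,0,0,0,0,6],[1,0,0,0,0,0,6]]]'

```text
clock: 13.6
tcp_pos: [0.59, -0.302, 0.173]
tool_rot: [-2.548, 1.215, -0.669]
ft_force: [-7.6, 2.3, 10.8]
grip_width: 0.014
grasp_force: 60.1
```

```bash
python3 lock.py 0.0 72; python3 - <<'E'
from h import *
import cv2
o=arm.get_obs();print(R.from_rotvec(o['tool_rot']).inv().apply(o['ft_torque']))
r=lambda im,x,y,w,h,f:cv2.resize(im[y:y+h,x:x+w,::-1],None,fx=f,fy=f,interpolation=cv2.INTER_CUBIC)
t=arm.read_camera("top"); s=arm.read_camera("scene")
cv2.imwrite("pics/v5.png",np.hstack([r(t,390,130,80,100,5),r(s,155,80,80,100,5)]))
E
```

```text
lock cm [-0.06  0.16 -0.03] rot [ -0.    0.1 -10.9]
lock cm [-0.06  0.16 -0.03] rot [2.000e-01 1.000e-01 1.691e+02]
t 13.6 tcp [ 0.59  -0.302  0.173] F [-7.6  2.3 10.8] w 0.014
TCP in lock frame mm [ 1.6  0.5 42.5] collar h -0.3 F lock [-1.1  2.6 13.1] q [ 0.46  0.41  0.1   1.98 -0.84  0.43 -1.21] grip 60.1
[-0.1068047  -0.9472163  -0.40634332]
```

View pics/v5.png

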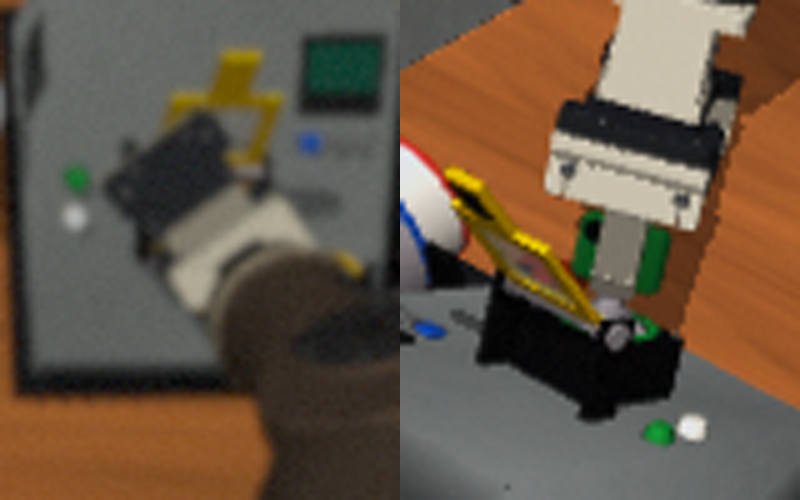

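The pictures show the key seated with its collar on the rotor at (612,310), the guard open, and the torque jump confirms the stop. Relax slightly, open a little, and back straight out.

Call:
apply_moves --deltas '[[[1,0,0,-0.05,0,0,-1.5],[0.75,0,0,-0.05,0,0,-1.5],[0.75,0,0,-0.05,0,0,-1.5],[0.75,0,0,-0.05,0,0,-1.5]]]'

```text
clock: 14.03
tcp_pos: [0.5892, -0.3022, 0.1718]
tool_rot: [-2.571, 1.183, -0.672]
ft_force: [0.0, -0.8, -0.2]
grip_width: 0.0224
grasp_force: 0.0
```

```bash
python3 lock.py 0.0 72|tail -2
```

```text
t 14.03 tcp [ 0.5892 -0.3022  0.1718] F [ 0.  -0.8 -0.2] w 0.0224
TCP in lock frame mm [ 0.3  0.4 41.9] collar h -0.9 F lock [-0.1 -0.8 -0.1] q [ 0.46  0.41  0.1   1.98 -0.83  0.43 -1.18] grip 0.0
```

Call:
apply_moves --deltas '[[[0.75,0,0,-1,0,0,0],[0.75,0,0,-3,0,0,0],[0.75,0,0,-6,0,0,0],[0.75,0,0,-9,0,0,0],[0.75,0,0,-13,0,0,0]]]'

```text
clock: 14.45
tcp_pos: [0.5233, -0.3039, 0.2844]
tool_rot: [-2.571, 1.183, -0.668]
ft_force: [1.0, 0.1, 0.9]
grip_width: 0.0231
grasp_force: 0.0
```

Call:
apply_moves --deltas '[[[0.75,-4,0,-3,0,0,0],[0.75,-8,0,-5,0,0,0],[0.75,-12,0,-5,0,0,0],[0.75,-12,0,-5,0,0,0],[0.75,-12,0,-5,0,0,0]]]'

```text
clock: 14.87
tcp_pos: [0.4288, -0.2116, 0.2907]
tool_rot: [-2.571, 1.18, -0.67]
ft_force: [-0.2, -0.3, 0.2]
grip_width: 0.023
grasp_force: 0.0
```

```bash
python3 - <<'E'
from h import *
import cv2
r=lambda im,x,y,w,h,f:cv2.resize(im[y:y+h,x:x+w,::-1],None,fx=f,fy=f,interpolation=cv2.INTER_CUBIC)
t=arm.read_camera("top"); s=arm.read_camera("scene"); print(arm.get_obs()["tcp_pos"])
cv2.imwrite("pics/v6.png",np.hstack([r(t,390,130,80,100,5),r(s,155,80,80,100,5)]))
H,Rh=hinge(np.load("press.npy")); L=H+Rh.apply([-.036,0,-.011])
for c in("top","scene"):print(c,proj(c,np.array([L+Rh.apply([0,0,z]) for z in(.008,.056)])).round(1).tolist())
E
```

```text
[ 0.43161381 -0.21436979  0.29182265]
top [[429.3, 175.1], [433.2, 179.2]]
scene [[196.5, 139.7], [200.4, 122.5]]
```

View pics/v6.png

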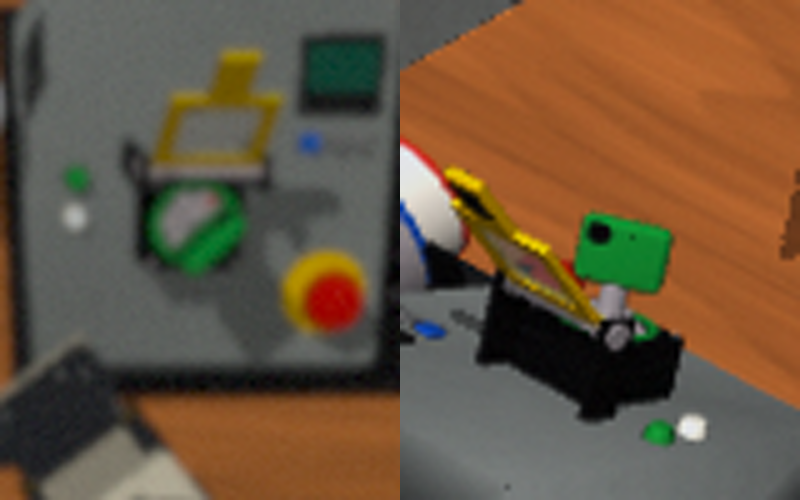

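The top view shows the rotor mark about 35° clockwise of straight up the slope (at (215,198)), so the switch is on. The key is seated and standing straight at (625,255) in the scene crop. The guard is open and the robot is clear.

```bash
python3 -c "
from rig import arm; print(arm.finish_job())"
```

```text
the job is handed in; nothing more can be done
None
```

I handed the job in at about 15 s on the robot's clock, with the guard swung right back and the green key seated, turned clockwise to its stop and released; the final pictures show the switch on and the robot clear, but `finish_job()` gave no verdict.

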